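# Wipe the trimming chips off a sloping plate

## Robot

A 6-joint arm with a two-finger parallel gripper is mounted at the origin on the work surface. World frame = base frame: x ahead of the robot, y to its left, z up, the work surface at z = 0. Lengths are in m, angles in rad, forces in N, time in s.
With the tool pointing down it reaches from about 0.225 to 0.725 m from the base axis. Payload 3.1 kg.
Tool frame: the origin (TCP) lies midway between the tips of the shut fingers; the grasp point (between the pads) lies grip_depth behind it (grip_depth is the distance from the TCP to the grasp point, in m); z points along the fingers, y is the line along which they close (so a half turn about z gives the same grasp; the last joint's range is limited). The gripper opens to 85 mm and grips with 20 to 120 N. Pads are 22 mm wide; open, the fingers measure 114 mm over their backs; the gripper's body (76 mm by 85 mm) begins 54 mm behind the grasp point. The pads swing forward as they close: fully open they stand 13 mm farther back than shut.
Start: joints at [-1.474, 0.048, 0.099, 1.622, 0, 1.443], TCP at [0.117, -0.512, 0.231] pointing down, gripper open.
Joint ranges: [-2.91, 2.91], [-0.99, 1.94], [-1.21, 1.42], [-2.12, 2.29], [-1.49, 1.47], [-3.14, 3.14]. Speed limits (rad/s): [2.79, 2.79, 3.14, 3.14, 3.14, 3.14].

## Interface

Orientations are given as a unit quaternion [w, x, y, z].
In Python, from workcell import observe, snapshot, close_job, grip_depth gives the robot as it stands.
- The arm moves only by the tool send_rows, never from a script. Its argument "commands" is a list that holds one entry, the list of rows, each a list of 4 numbers: the shift along the world's x, y, z in m, then the turn about the world's z in degrees. A call has 1 to 20 rows; each row shifts and turns the commanded pose from where the row before left it; what a row does not reach is not made up. A row lasts 1/8 s, in which the tool goes at most 62.5 mm and 10.7 degrees, less where a joint would pass 70% of its speed; a pose out of reach is approached as far as the arm can. A call with a gripper value outside its range is refused whole. "hand" is the opening, from 0 (shut) to 1 (fully open), set as the call begins (left out, the last holds). The fingers move at their own pace and stop on an object; "grip_force" is the grip in N (left out, the last holds). Time passes only in rows, so rows that do not move let the fingers close. It gives the time, the measured TCP pose, the force, the opening and the grip force at its end, in the units of the state.
- observe(): the state, without advancing time (a new reading comes with each control period).
- snapshot(name): name is "scene" or "top"; returns a dict with "frame" (384x512x3 uint8, blue, green, red), "z_map" (384x512 float32, m along the optical axis (not along the pixel's ray), 0 where there is no reading), "K" (3x3 intrinsics, pixels), "distortion" ([k1, k2, p1, p2, k3] as OpenCV has them; the pictures are not rectified), "camera_from_world" (4x4, takes a point from world to camera coordinates). Camera axes: x right, y down, z forward; pixel columns grow to the right and rows downward; lengths in m; the calibration is good to about 2 mm. A picture is of the moment at which its call begins.
- close_job(): hands the job in; it is judged then, once.
The state is a dict: "time": time; "joints": joint angles; "joint_velocities": joint speeds; "tau": joint torques, N m; "tool_pos": TCP position; "ee_rot": TCP orientation; "ft_force": force on the tool from outside, world axes, zero at the start; "torque": the same for the moment, N m; "grip_width": opening from 0.0 (shut) to 1.0 (fully open); "grip_force": force on a finger pad.
Only numpy, scipy, OpenCV 4.12 (cv2) and the standard library are available. Lean on these libraries where they do the work, as an engineer would, in place of code of your own. Each camera call takes 0.05 s, during which the arm holds its last target. There are 200 camera calls.

## Task

Take the scraper block from its rubber mat, set its foot flat on the sloping steel plate near the top edge, above the chips, and wipe all five loose chips down the plate into the tray at its foot; use only the scraper on the chips, not the fingers. Then stand the scraper upright back on its mat and let go, leaving the shoe, the tin and the hammer where they are.

Things in the scene. Friction and masses are not known exactly. Their poses are not given: they have to be found in the camera images.
- fixture: green trimming stand fixed to the bench. Origin on the bench top, straight below the middle of the plate's lower edge; x points up-slope (level), y along the plate's lower edge, z up. It carries the steel plate and, below the lower edge, an open aluminium tray on the bench: x = -100 to +30 mm, 250 mm along y, 40 mm high, walls 5 mm
- plate_edge (a point): middle of the lower edge of the plate's upper face, 75 mm above the bench. Axes: x up the slope in the plate's face, y along the lower edge, z square out of the plate. The flat steel plate rises 24 degrees towards +x and is 230 mm long (x = 0 to 230 mm), 220 mm wide
- plate_mid (a point): middle of the plate's upper face, 115 mm up the slope from the lower edge, same axes. A lip 10 mm wide and 8 mm high runs up each side of the plate (200 mm clear between); none at the lower or upper edge. At the start the chips' centres lie 40 to 150 mm up from the lower edge and within 80 mm of the middle line; friction holds them
- scraper_center (a point): centre (half-way up, 41 mm above its underside) of the loose scraper block, 0.25 kg, at the start standing upright on its mat. z up out of the handle, y along the foot. Foot: a bar 30 mm in x, 110 mm in y, 22 mm high, flat below. On it, centred, a wooden handle 24 mm in x, 60 mm in y, 60 mm high (22 to 82 mm above the underside), to be gripped across its 24 mm x thickness
- mat: flat black rubber mat 130 mm (x) by 170 mm (y), 6 mm thick, fixed on the bench to the left or the right of the stand; origin at the centre of its underside on the bench
- chip1_center (a point): centre of a loose chip, 14 g: black rubber oblong 28 x 20 x 10 mm; it lies flat on the plate at the start
- chip2_center (a point): centre of a loose chip, 14 g: cork disc, diameter 26 mm, 9 mm thick; it lies flat on the plate at the start
- chip3_center (a point): centre of a loose chip, 14 g: black rubber square 22 x 22 x 12 mm; it lies flat on the plate at the start
- chip4_center (a point): centre of a loose chip, 14 g: brown fibreboard L-shaped piece 30 x 22 x 10 mm; it lies flat on the plate at the start
- chip5_center (a point): centre of a loose chip, 14 g: black rubber disc, diameter 28 mm, 10 mm thick; it lies flat on the plate at the start
- shoe_center (a point): centre of a brown shoe standing on the bench, 260 x 78 x 88 mm, long axis its x; bystander
- tin_center (a point): centre of an upright cement tin, diameter 80 mm, 90 mm high; bystander
- hammer_grip (a point): point on the handle of a hammer lying on the bench, some 0.3 m long along its x; bystander

How it is judged:
By the outcome, as a careful person would: the job done as asked, in the order asked, and still so for the second after the job is handed in, with the robot touching nothing.
It also fails if it takes over 61 s, if anything falls off the work surface, if the arm or the gripper's body presses on something with over 40 N, if the wrist force passes 120 N, or if a joint passes its speed limit or range.

## Working session

There is one attempt and no reset: what is moved stays moved. The work goes in short steps, Python scripts to look and compute and a tool call to move; the robot and the scene stay as the last step left them, time stands still between calls to the robot, and variables do not carry over. Pictures are saved under pics/ and viewed, at most 10 in all, crops included, and the job is handed in when it is done.

Besides the shell and the picture viewer there is one more tool, called after "Emit:" by a JSON object that holds its "fn" and its "kwargs". send_rows: Moves the arm, as the interface text tells. Its arguments: {"type":"object","properties":{"commands":{"type":"array"},"hand":{"type":"number"},"grip_force":{"type":"number"}},"required":["commands"]}

```bash
mkdir -p pics
python3 - <<'E'
from workcell import *
import cv2,numpy as np,pickle
for n in("scene","top"):
    s=snapshot(n); cv2.imwrite(f"pics/{n}0.png",cv2.resize(s["frame"],(800,600))); pickle.dump(s,open(f"{n}0.pkl","wb"))
    print(n,s["K"].round(1).tolist(),s["distortion"],s["camera_from_world"].round(3).tolist())
print(grip_depth,observe())
E
```

```text
scene [[422.3, 0.0, 252.8], [0.0, 422.3, 194.3], [0.0, 0.0, 1.0]] [0.0551131 0.        0.        0.        0.       ] [[-0.871, 0.492, -0.01, 0.522], [0.409, 0.713, -0.57, -0.188], [-0.273, -0.5, -0.822, 1.421], [0.0, 0.0, 0.0, 1.0]]
top [[420.3, 0.0, 256.9], [0.0, 420.3, 189.9], [0.0, 0.0, 1.0]] [0.02261256 0.         0.         0.         0.        ] [[0.02, -1.0, 0.009, -0.014], [-0.984, -0.021, -0.175, 0.633], [0.175, -0.006, -0.985, 1.304], [0.0, 0.0, 0.0, 1.0]]
0.0187 {'time': 0.1, 'joints': array([-1.47375755e+00,  4.86847512e-02,  9.77123997e-02,  1.62195311e+00,
        1.24385688e-05,  1.44302213e+00]), 'joint_velocities': array([-0.00022364, -0.00156143,  0.00371364,  0.00045151,  0.00034651,
       -0.00091609]), 'tau': array([ 2.41077527e-03, -3.39850616e+01,  3.20935678e+01,  1.58576248e-02,
       -2.30820779e-04, -6.48943566e-07]), 'tool_pos': array([ 0.11698656, -0.51123981,  0.23020887]), 'ee_rot': array([-1.06434347e-03,  9.93688478e-01,  1.12169852e-01,  2.25778255e-05]), 'ft_force': array([-0.28449621, -0.14067471,  0.36685084]), 'torque': array([-0.02775377,  0.01009296,  0.04739535]), 'grip_force': 0.0, 'grip_width': 0.9997039175142342}
```

View pics/scene0.png

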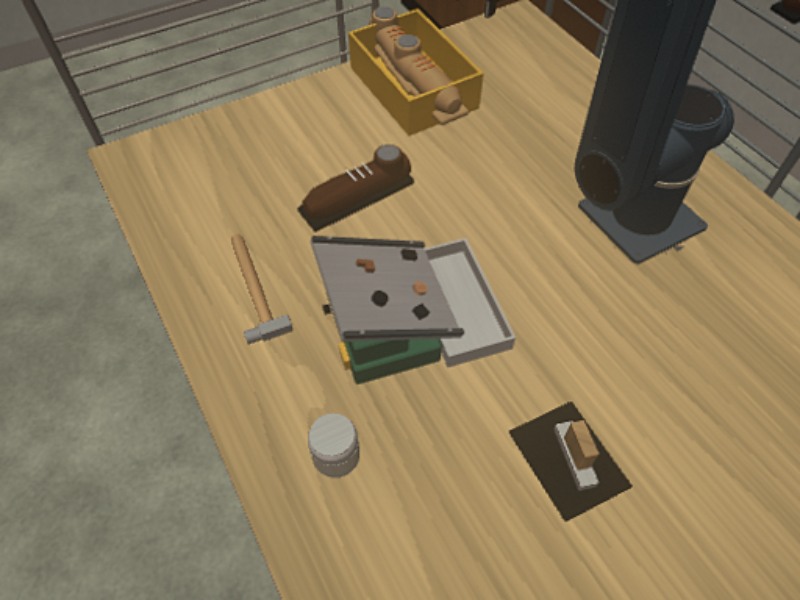

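View pics/top0.png

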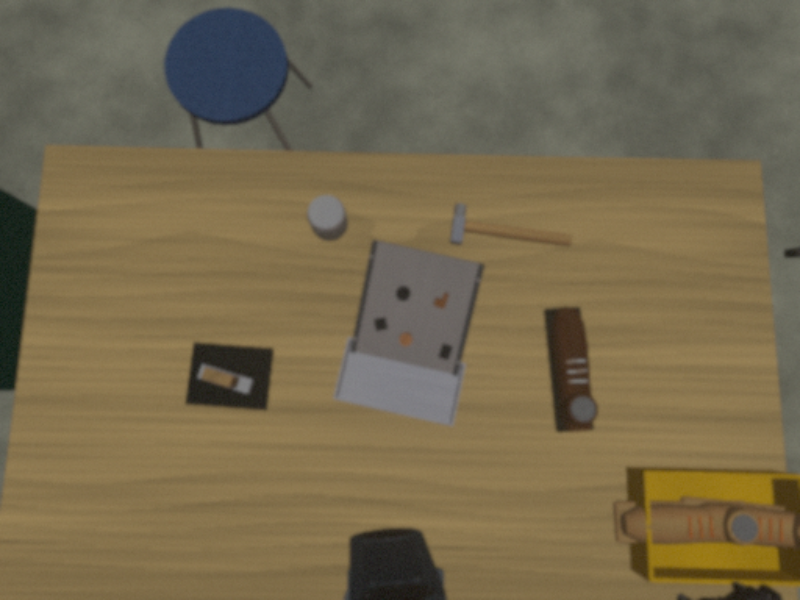

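The scene shows the plate with five chips at about (320–460, 240–335), the tray to its right, and the mat with the scraper at (570, 460). The top view has the mat at (230, 377), the plate at (420, 305), the tray below it, the tin at (327, 215), the hammer at (510, 228) and the shoe at (575, 370). Next I'll measure from both views.

```bash
cat > h.py <<'E'
import cv2,numpy as np
def world(s):
    h,w=s["z_map"].shape
    u,v=np.meshgrid(np.arange(w),np.arange(h))
    p=cv2.undistortPoints(np.stack([u,v],-1).reshape(-1,1,2).astype(float),s["K"],np.array(s["distortion"])).reshape(h,w,2)
    z=s["z_map"].astype(float)
    c=np.dstack([p[...,0]*z,p[...,1]*z,z]); T=s["camera_from_world"]
    P=(c-T[:3,3])@T[:3,:3]; P[z<=0]=np.nan
    return P
def rect(Q):
    (c,sz,a)=cv2.minAreaRect(Q[:,:2].astype(np.float32)*1000)
    return np.round(c,1),np.round(sz,1),round(a,1)
E
python3 - <<'E'
from h import *; import pickle
for n in("top","scene"):
    s=pickle.load(open(n+"0.pkl","rb")); P=world(s); f=s["frame"].astype(int); hsv=cv2.cvtColor(s["frame"],cv2.COLOR_BGR2HSV)
    X,Y,Z=np.moveaxis(P,-1,0)
    print(n)
    reg=(X>.2)&(X<.55)&(Y>.2)&(Y<.6)
    dark=reg&(hsv[...,2]<60)&(Z<.02)
    d=cv2.morphologyEx(dark.astype(np.uint8),cv2.MORPH_OPEN,np.ones((3,3)))>0
    print("mat",rect(P[d]),np.median(Z[d]))
    for lo,hi in((.02,.035),(.06,.11)):
        m=reg&(Z>lo)&(Z<hi); 
        if m.sum()>5: print("scr",lo,rect(P[m]),m.sum(),np.median(Z[m]),np.percentile(Z[m],95))
    m=reg&(Z>.02); print("white/handle cols",m.sum())
    w=reg&~dark&(hsv[...,1]<60)&(hsv[...,2]>100); print("foot",w.sum(),rect(P[w]) if w.sum()>5 else'',np.nanmedian(Z[w]))
    reg=(X>.35)&(X<.8)&(abs(Y+.03)<.2)
    m=reg&(Z>.06)&(Z<.2)&(hsv[...,1]<70)
    m=cv2.morphologyEx(m.astype(np.uint8),cv2.MORPH_OPEN,np.ones((3,3)))>0
    Q=P[m];c=Q.mean(0)
    for _ in range(3):
        A=np.c_[Q[:,:2],np.ones(len(Q))]; k=np.linalg.lstsq(A,Q[:,2],rcond=None)[0]; Q=Q[abs(A@k-Q[:,2])<.006]
    print("plate",rect(P[m]),"plane",k.round(4),"slope",np.degrees(np.arctan(np.hypot(*k[:2]))).round(2),"yaw",np.degrees(np.arctan2(k[1],k[0])).round(2))
    m=reg&(Z<.06)&(Z>.03)&(hsv[...,1]<70); print("traywall",rect(P[m]),m.sum())
    # chips: off-grey inside plate
    res=Z-(k[0]*X+k[1]*Y+k[2])
    m=reg&(Z>.06)&((hsv[...,1]>100)|(hsv[...,2]<60))&(res>-.02)&(res<.02)
    nn,l,st,ce=cv2.connectedComponentsWithStats(m.astype(np.uint8))
    for i in range(1,nn):
        if st[i,4]>15: print(st[i,4],np.nanmedian(P[l==i],0).round(3),ce[i].round(),rect(P[l==i])[1])
E
```

```text
top
mat (array([467.1, 356.6]), array([164.1, 122. ]), 86.5) 0.005242226222692259
scr 0.02 (array([461.6, 361.4]), array([110.,  30.]), 73.9) 139 0.027106031493620564 0.03185143617291392
scr 0.06 (array([461.6, 361.1]), array([60.8, 23.8]), 73.8) 167 0.08674703343499204 0.09201902858169013
white/handle cols 321
foot 100 (array([460.1, 361.5]), array([109.7,  28.8]), 73.3) 0.027433005559549542
plate (array([641.1,  26.3]), array([339.4, 271.2]), 78.3) plane [ 0.3817 -0.1366 -0.1119] slope 22.07 yaw -19.69
traywall (array([587.8,  17.3]), array([423.5, 297.5]), 0.6) 323
40 [ 0.627 -0.003  0.141] [258. 187.] [18.7 18.5]
30 [ 0.611 -0.077  0.141] [282. 193.] [14.7 23.4]
31 [0.569 0.041 0.114] [243. 207.] [16.3 16.5]
37 [ 0.54  -0.009  0.103] [259. 217.] [17.6 18.9]
37 [ 0.517 -0.089  0.102] [285. 225.] [14.8 21.7]
scene
mat (array([472.1, 378.4]), array([128.8, 127.4]), 86.7) 0.005319096384770205
scr 0.02 (array([463.6, 362.3]), array([112. ,  32.5]), 74.9) 286 0.02700100366329127 0.03199773530653098
scr 0.06 (array([463.7, 362.6]), array([62.7, 25.2]), 72.4) 337 0.0862960243415242 0.09035939819534676
white/handle cols 727
foot 243 (array([458.8, 363.5]), array([111.2,  39.2]), 73.6) 0.027134684410647678
plate (array([640.7,  25.1]), array([341.8, 269.1]), 78.6) plane [ 0.3946 -0.1297 -0.1201] slope 22.56 yaw -18.2
traywall (array([595.8, -22.6]), array([253.8, 401. ]), 79.4) 817
46 [ 0.627 -0.135  0.148] [221. 155.] [  7.7 111.1]
16 [ 0.543 -0.118  0.109] [250. 156.] [ 5.7 46.7]
49 [ 0.52  -0.085  0.101] [262. 163.] [23.2 24.4]
65 [ 0.616 -0.076  0.142] [234. 169.] [23.3 30.2]
54 [ 0.544 -0.006  0.103] [268. 184.] [34.6 22.8]
70 [0.629 0.001 0.141] [243. 190.] [27.5 23.8]
57 [0.573 0.044 0.114] [269. 199.] [21.7 22.9]
79 [0.651 0.075 0.139] [250. 214.] [  5.4 160.8]
```

Run:
```python
from h import *; import pickle
for n in("top","scene"):
    s=pickle.load(open(n+"0.pkl","rb")); P=world(s); hsv=cv2.cvtColor(s["frame"],cv2.COLOR_BGR2HSV)
    X,Y,Z=np.moveaxis(P,-1,0)
    m=(X>.5)&(X<.66)&(Y>-.09)&(Y<.05)&(Z>.06)&(hsv[...,1]<70)
    Q=P[m]
    for _ in range(4):
        A=np.c_[Q[:,:2],np.ones(len(Q))]; k=np.linalg.lstsq(A,Q[:,2],rcond=None)[0]; r=A@k-Q[:,2]; Q=Q[abs(r-np.median(r))<.005]
    res=Z-(k[0]*X+k[1]*Y+k[2])
    m=(abs(res)<.013)&(X>.4)&(X<.72)&(Y>-.2)&(Y<.14)&(Z>.066)
    nn,l,st,ce=cv2.connectedComponentsWithStats(m.astype(np.uint8)); i=1+np.argmax(st[1:,4])
    print(n,"slope",np.degrees(np.arctan(np.hypot(*k[:2]))).round(2),"yaw",np.degrees(np.arctan2(k[1],k[0])).round(2),k.round(4),rect(P[l==i]))
    print(cv2.boxPoints(cv2.minAreaRect(P[l==i][:,:2].astype(np.float32)*1000)).round().tolist())
    m=(X>.3)&(X<.55)&(Y>-.2)&(Y<.14)&(Z>.005)&(Z<.045)&(hsv[...,1]<60)
    print("tray",rect(P[m]),m.sum(),np.nanpercentile(Z[m],[5,50,95]).round(3))
```

```text
top slope 23.84 yaw -11.34 [ 0.4333 -0.0869 -0.1414] (array([601.1, -26.9]), array([220. , 216.8]), 78.6)
[[473.0, -113.0], [686.0, -156.0], [729.0, 59.0], [517.0, 102.0]]
tray (array([461.6,  -1.1]), array([255.1, 128.4]), 78.6) 1261 [0.005 0.008 0.041]
scene slope 24.1 yaw -11.5 [ 0.4384 -0.0892 -0.1451] (array([602. , -27.3]), array([226.7, 215.8]), 78.5)
[[474.0, -117.0], [685.0, -160.0], [730.0, 62.0], [519.0, 105.0]]
tray (array([465.3,   1.7]), array([255.4, 132. ]), 78.6) 1414 [0.005 0.015 0.04 ]
```

The scraper is at (0.4625, 0.362) with yaw −16.5°. The plate's lower edge middle is at (0.4985, −0.006), with yaw −11.4° and slope 24°. I'm moving to the scraper now.

Emit:
{"fn": "send_rows", "kwargs": {"commands": [[[0.0173,0.0437,0,3],[0.0173,0.0437,0,3],[0.0173,0.0437,0,3],[0.0173,0.0437,0,3],[0.0173,0.0437,0,3],[0.0173,0.0437,0,3],[0.0173,0.0437,0,3],[0.0173,0.0437,0,3],[0.0173,0.0437,0,3],[0.0173,0.0437,0,3],[0.0173,0.0437,0,3],[0.0173,0.0437,0,3],[0.0173,0.0437,0,3],[0.0173,0.0437,0,3],[0.0173,0.0437,0,3],[0.0173,0.0437,0,3],[0.0173,0.0437,0,3],[0.0173,0.0437,0,3],[0.0173,0.0437,0,3],[0.0173,0.0437,0,3]]], "hand": 1}}

```text
time: 2.6
tool_pos: [0.4632, 0.3636, 0.2305]
ee_rot: [0.0, 0.804, 0.595, -0.001]
ft_force: [1.1, -0.6, -0.1]
grip_width: 1.004
grip_force: 0.0
```

Emit:
{"fn": "send_rows", "kwargs": {"commands": [[[0,-0.0015,-0.04,0.5],[0,0,-0.04,0],[0,0,-0.04,0],[0,0,-0.03,0],[0,0,-0.02,0],[0,0,-0.011,0],[0,0,0,0],[0,0,0,0]]]}}

```text
time: 3.6
tool_pos: [0.4637, 0.3611, 0.0515]
ee_rot: [0.0, 0.802, 0.597, 0.001]
ft_force: [-0.1, 0.0, 0.3]
grip_width: 1.001
grip_force: 0.0
```

Run:
```python
from workcell import *
import cv2
s=snapshot("scene"); cv2.imwrite("pics/g1.png",cv2.resize(s["frame"][200:380,280:480],(800,720))[:600])
print(observe())
```

```text
{'time': 3.65, 'joints': array([ 5.47616237e-01,  2.42532750e-01, -4.30578733e-02,  1.28273568e+00,
       -9.95417676e-06,  2.40845596e+00]), 'joint_velocities': array([ 0.00161366, -0.00178104,  0.00186511, -0.001918  ,  0.0024257 ,
       -0.00051416]), 'tau': array([ 5.32748832e-03, -4.00066710e+01,  3.08262134e+01,  1.77625153e-02,
        1.96999717e-04, -2.85602829e-05]), 'tool_pos': array([0.46391795, 0.36126601, 0.05176064]), 'ee_rot': array([1.19351560e-04, 8.01870270e-01, 5.97496899e-01, 1.22924251e-03]), 'ft_force': array([ 0.47170093, -0.32757333,  0.41056482]), 'torque': array([0.03775066, 0.01959131, 0.00553762]), 'grip_force': 0.0, 'grip_width': 0.9991723171822442}
```

View pics/g1.png

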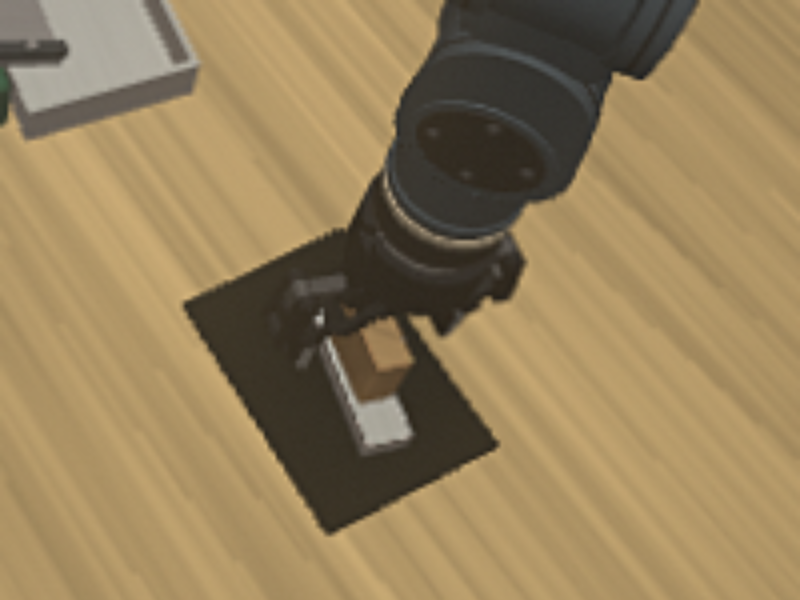

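The fingers straddle the wooden handle, which sits at about (380, 350) in the crop. I'm closing and lifting.

Emit:
{"fn": "send_rows", "kwargs": {"commands": [[[0,0,0,0],[0,0,0,0],[0,0,0,0],[0,0,0,0],[0,0,0,0],[0,0,0,0],[0,0,0.005,0],[0,0,0.03,0],[0,0,0.05,0],[0,0,0.05,0],[0,0,0.05,0],[0,0,0.03,0],[0,0,0,0]]], "hand": 0, "grip_force": 50}}

```text
time: 5.28
tool_pos: [0.4643, 0.3615, 0.2682]
ee_rot: [0.0, 0.802, 0.597, 0.003]
ft_force: [0.6, 0.6, -3.8]
grip_width: 0.273
grip_force: 51.9
```

Emit:
{"fn": "send_rows", "kwargs": {"commands": [[[0.0176,-0.03,0,0.5],[0.0176,-0.03,0,0.5],[0.0176,-0.03,0,0.5],[0.0176,-0.03,0,0.5],[0.0176,-0.03,0,0.5],[0.0176,-0.03,0,0.5],[0.0176,-0.03,0,0.5],[0.0176,-0.03,0,0.5],[0.0176,-0.03,0,0.5],[0.0176,-0.03,0,0.5],[0.0176,-0.03,0,0.3],[0.0176,-0.03,0,0],[0,0,-0.03,0],[0,0,-0.02,0],[0,0,0,0]]]}}

```text
time: 7.15
tool_pos: [0.6716, 0.0008, 0.2089]
ee_rot: [-0.004, 0.773, 0.634, -0.004]
ft_force: [0.9, 0.3, -3.4]
grip_width: 0.273
grip_force: 51.6
```

Emit:
{"fn": "send_rows", "kwargs": {"commands": [[[0,0,-0.003,0],[0,0,-0.002,0],[0,0,0,0],[0,0,0,0]]]}}

```text
time: 7.65
tool_pos: [0.6745, 0.0007, 0.2111]
ee_rot: [0.0, 0.773, 0.634, 0.0]
ft_force: [-0.3, -0.3, -3.0]
grip_width: 0.28
grip_force: 51.6
```

Emit:
{"fn": "send_rows", "kwargs": {"commands": [[[0,0,-0.004,0],[0,0,-0.002,0],[0,0,0,0],[0,0,0,0]]]}}

```text
time: 8.15
tool_pos: [0.6742, 0.0007, 0.2042]
ee_rot: [-0.0, 0.773, 0.634, -0.0]
ft_force: [-0.0, 0.5, -2.8]
grip_width: 0.273
grip_force: 51.6
```

Emit:
{"fn": "send_rows", "kwargs": {"commands": [[[0,0,-0.002,0],[0,0,0,0],[0,0,0,0]]]}}

```text
time: 8.52
tool_pos: [0.6742, 0.0007, 0.2023]
ee_rot: [-0.0, 0.773, 0.634, 0.0]
ft_force: [-0.6, 0.6, -3.0]
grip_width: 0.277
grip_force: 51.8
```

Emit:
{"fn": "send_rows", "kwargs": {"commands": [[[0,0,-0.002,0],[0,0,0,0],[0,0,0,0]]]}}

```text
time: 8.9
tool_pos: [0.6743, 0.0008, 0.2021]
ee_rot: [0.001, 0.773, 0.634, 0.001]
ft_force: [-3.0, 0.7, 6.0]
grip_width: 0.275
grip_force: 52.6
```

Emit:
{"fn": "send_rows", "kwargs": {"commands": [[[0,0,0,0],[0,0,0,0],[-0.004,0.0008,-0.001,0],[-0.005,0.001,-0.002,0],[-0.005,0.001,-0.002,0],[-0.005,0.001,-0.003,0],[-0.005,0.001,-0.002,0],[0,0,0,0],[0,0,0,0]]], "hand": 0.46, "grip_force": 20}}

```text
time: 10.02
tool_pos: [0.6501, 0.0056, 0.1906]
ee_rot: [-0.0, 0.773, 0.634, 0.0]
ft_force: [-2.0, 0.5, 0.2]
grip_width: 0.462
grip_force: 0.8
```

Run:
```python
from workcell import *
import cv2,pickle
s=snapshot("scene"); pickle.dump(s,open("s2.pkl","wb"));cv2.imwrite("pics/p2.png",cv2.resize(s["frame"][100:250,180:380],(800,600),interpolation=2))
```

```text
(no output)
```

View pics/p2.png

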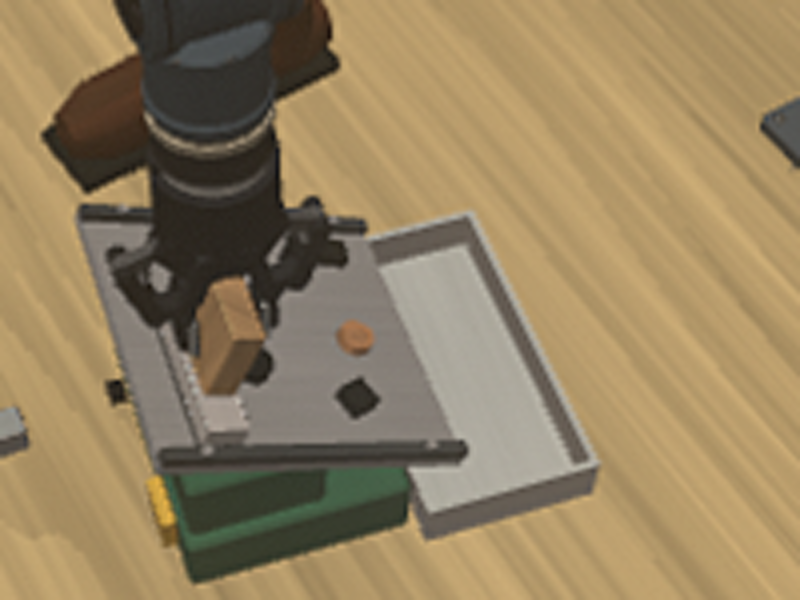

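The crop shows the foot lying on the plate above the chips, at about (215, 410), and the handle at (230, 335) leaning square to the plate inside the loose fingers. A quick depth check on flatness comes first.

```bash
cat >> h.py <<'E'
O=np.array([.4985,-.0062,.075]);a=np.radians(-11.4);b=np.radians(24)
u=np.array([np.cos(a),np.sin(a),0]);v=np.array([-np.sin(a),np.cos(a),0])
ex=np.cos(b)*u+np.sin(b)*np.array([0,0,1]);ez=np.cross(ex,v)
def loc(P): d=P-O; return np.stack([d@ex,d@v,d@ez],-1)*1000
E
python3 - <<'E'
from h import *;import pickle
s=pickle.load(open("s2.pkl","rb"));P=world(s);L=loc(P)
m=(L[...,0]>140)&(L[...,0]<225)&(L[...,1]>72)&(L[...,1]<98)
f=m&(L[...,2]>12)&(L[...,2]<30); Q=L[f]
print(len(Q),Q.min(0),Q.max(0)); t=Q[Q[:,2]>17]; print(np.polyfit(t[:,0],t[:,2],1),t.mean(0))
p=m&(abs(L[...,2])<6);print("plate z",np.median(L[p][:,2]))
E
```

```text
127 [170.97599026  72.06595295  12.07730664] [203.71340121  97.96895309  29.96839418]
[-1.41848557e-02  2.40542725e+01] [187.97130067  84.88819162  21.38792669]
plate z -0.6738944908897246
```

It's flat: the foot spans 171–204 mm and its top is parallel to the plate. Wiping the first lane.

Emit:
{"fn": "send_rows", "kwargs": {"commands": [[[-0.0044,0.0009,-0.002,0],[-0.0088,0.0018,-0.004,0],[-0.0088,0.0018,-0.004,0],[-0.0088,0.0018,-0.004,0],[-0.0088,0.0018,-0.004,0],[-0.0088,0.0018,-0.004,0],[-0.0088,0.0018,-0.004,0],[-0.0088,0.0018,-0.004,0],[-0.0088,0.0018,-0.004,0],[-0.0088,0.0018,-0.004,0],[-0.0088,0.0018,-0.004,0]]]}}

```text
time: 11.45
tool_pos: [0.5575, 0.0245, 0.1483]
ee_rot: [0.0, 0.773, 0.634, 0.0]
ft_force: [2.0, -0.3, 2.0]
grip_width: 0.458
grip_force: 1.8
```

Run:
```python
from workcell import *
from h import *
import pickle
s=snapshot("scene"); pickle.dump(s,open("s3.pkl","wb"));cv2.imwrite("pics/p3.png",cv2.resize(s["frame"][100:250,180:380],(800,600),interpolation=2))
L=loc(world(s));f=(L[...,0]>40)&(L[...,0]<150)&(L[...,1]>75)&(L[...,1]<98)&(L[...,2]>13)&(L[...,2]<30)
t=L[f];print(t.min(0),t.max(0));t=t[t[:,2]>18];print(np.polyfit(t[:,0],t[:,2],1))
```

```text
[68.29853251 75.01663095 13.08358384] [101.24571107  97.99905222  25.57288718]
[1.83545791e-02 1.95238526e+01]
```

View pics/p3.png

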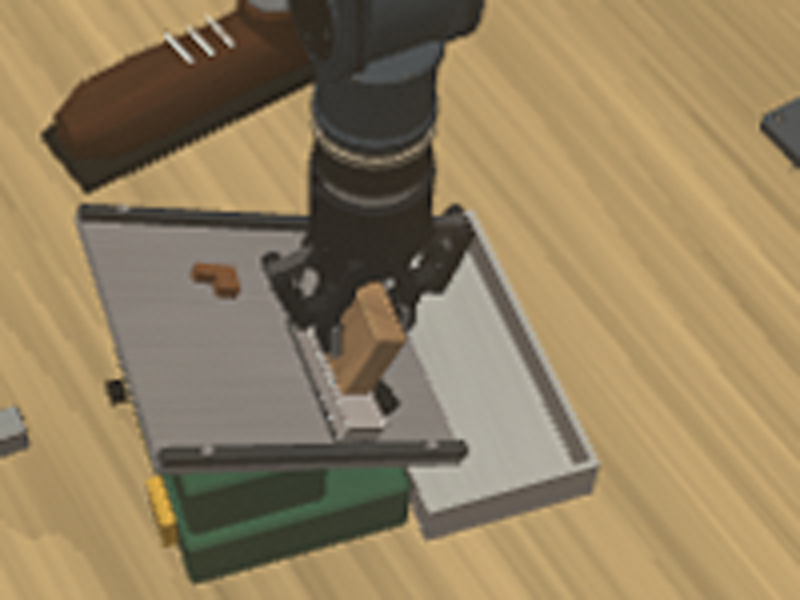

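The wipe is working: the foot is flat at (360, 410), the black chip ahead of it is at (385, 395), and the L-chip still waits at (215, 278). Continuing to the lower edge.

Emit:
{"fn": "send_rows", "kwargs": {"commands": [[[-0.0084,0.0017,-0.0038,0],[-0.0084,0.0017,-0.0038,0],[-0.0084,0.0017,-0.0038,0],[-0.0084,0.0017,-0.0038,0],[-0.0084,0.0017,-0.0038,0],[-0.0084,0.0017,-0.0038,0],[-0.0084,0.0017,-0.0038,0],[-0.0084,0.0017,-0.0038,0],[0,0,0,0]]]}}

```text
time: 12.62
tool_pos: [0.4888, 0.0384, 0.1171]
ee_rot: [-0.001, 0.773, 0.634, -0.001]
ft_force: [-1.6, -0.4, 1.9]
grip_width: 0.457
grip_force: 1.1
```

```bash
cat > look.py <<'E'
import sys
from workcell import *
from h import *
s=snapshot("scene");cv2.imwrite(f"pics/{sys.argv[1]}.png",cv2.resize(s["frame"][100:250,180:380],(800,600),interpolation=2))
P=world(s);L=loc(P)
f=(L[...,0]>-25)&(L[...,0]<60)&(L[...,1]>75)&(L[...,1]<98)&(L[...,2]>13)&(L[...,2]<30)
t=L[f]
if len(t)>9: print(t.min(0),t.max(0));t=t[t[:,2]>18];print(np.polyfit(t[:,0],t[:,2],1))
E
python3 look.py p4
```

```text
[-6.50285523 75.05810286 13.02545052] [24.30537626 97.85585092 24.04039321]
[-1.86010416e-02  2.12952190e+01]
```

View pics/p4.png

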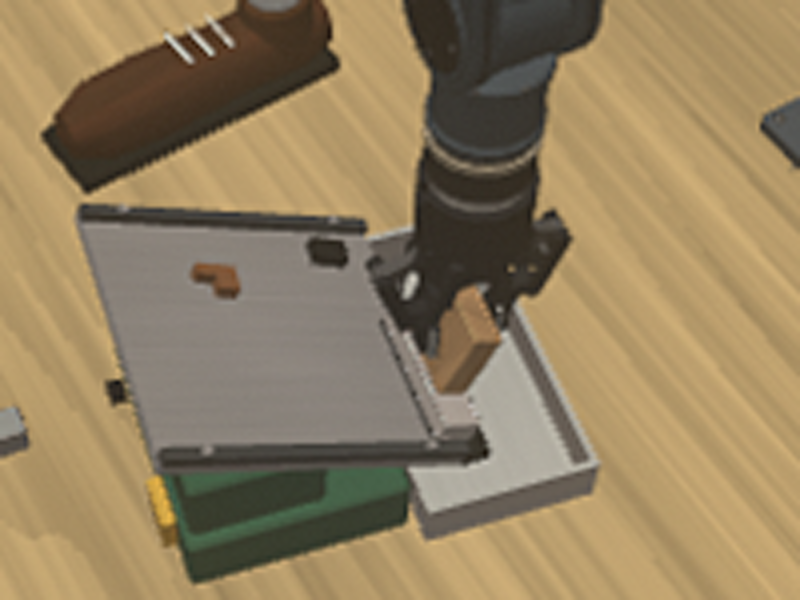

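The foot is at the edge with centre 9 mm, and one dark chip still hangs on the edge at (480, 445). Push a little farther, then grip and lift.

Emit:
{"fn": "send_rows", "kwargs": {"commands": [[[-0.0027,0.0006,-0.0012,0],[-0.0036,0.0008,-0.0016,0],[0,0,0,0],[0,0,0,0]]]}}

```text
time: 13.18
tool_pos: [0.4844, 0.0394, 0.1151]
ee_rot: [0.0, 0.773, 0.634, 0.0]
ft_force: [-0.9, -0.4, 0.1]
grip_width: 0.455
grip_force: 1.2
```

Emit:
{"fn": "send_rows", "kwargs": {"commands": [[[0,0,0.002,0],[0.002,0,0.004,0],[0.002,0,0.004,0],[0,0,0.004,0],[0,0,0.004,0],[0,0,0.01,0],[0,0,0.03,0],[0,0,0.03,0],[0,0,0.03,0],[0,0,0,0]]], "hand": 0, "grip_force": 50}}

```text
time: 14.42
tool_pos: [0.49, 0.0393, 0.2362]
ee_rot: [0.002, 0.773, 0.634, 0.002]
ft_force: [0.4, -0.1, -3.3]
grip_width: 0.274
grip_force: 50.2
```

```bash
python3 look.py p5
```

```text
(no output)
```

View pics/p5.png

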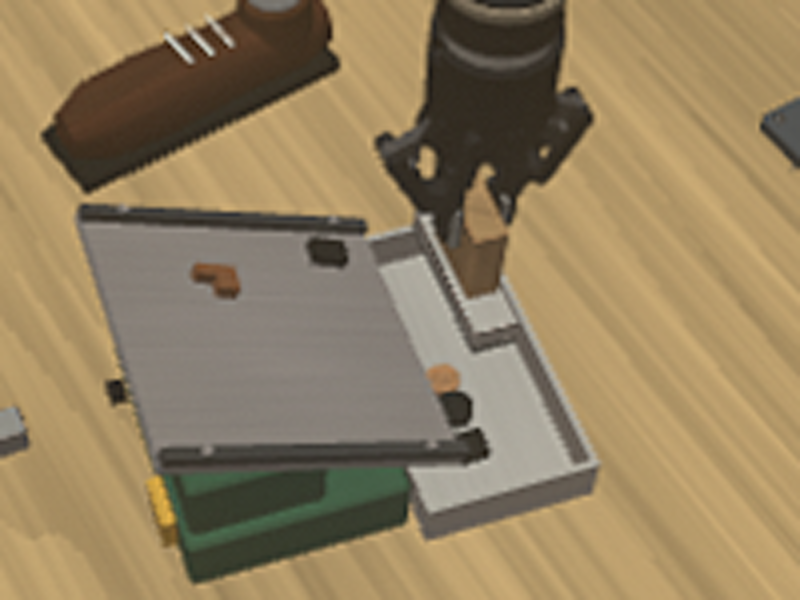

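Grip straightened the scraper. The cork and black discs lie in the tray at (443, 378) and (455, 408), and the black square is at (475, 445). I'll check the square's height and how far the foot sits below the TCP.

Run:
```python
from workcell import *
from h import *
s=snapshot("scene");P=world(s);f=s["frame"]
hsv=cv2.cvtColor(f,cv2.COLOR_BGR2HSV)
def px(x,y): return int(180+x/4),int(100+y/4)
for q in((443,378),(455,408),(475,445),(215,278),(328,250)):
    x,y=px(*q);w=P[y-1:y+2,x-1:x+2].reshape(-1,3);m=np.nanmedian(w,0);print(q,m.round(3),loc(m).round())
x,y=px(490,315);print("foot top",np.nanmedian(P[y-1:y+2,x-1:x+2].reshape(-1,3),0))
x,y=px(487,215);print("handle top",np.nanmedian(P[y-1:y+2,x-1:x+2].reshape(-1,3),0))
L=P[(P[...,2]>.14)&(P[...,2]<.24)&(abs(P[...,0]-.5)<.03)&(P[...,1]>.06)&(P[...,1]<.12)]
print(L.min(0),L.max(0),observe()["tool_pos"])
```

```text
(443, 378) [0.472 0.002 0.014] [-50.   3. -45.]
(455, 408) [0.478 0.031 0.014] [-50.  33. -45.]
(475, 445) [0.485 0.066 0.015] [-50.  68. -43.]
(215, 278) [ 0.618 -0.077  0.142] [147. -46.   8.]
(328, 250) [ 0.519 -0.086  0.103] [ 44. -74.  11.]
foot top [0.49868223 0.08083191 0.20228794]
handle top [0.48929263 0.05204288 0.26360965]
[0.48355491 0.06000959 0.17934041] [0.51714704 0.09726901 0.23939259] [0.48820185 0.0394346  0.23253093]
```

All three are in the tray, at z ≈ 0.014. On to the second lane.

Emit:
{"fn": "send_rows", "kwargs": {"commands": [[[0,0,0.025,0],[0.019,-0.0133,0,0],[0.019,-0.0133,0,0],[0.019,-0.0133,0,0],[0.019,-0.0133,0,0],[0.019,-0.0133,0,0],[0.019,-0.0133,0,0],[0.019,-0.0133,0,0],[0.019,-0.0133,0,0],[0.018,-0.0133,0,0],[0,0,-0.02,0],[0,0,-0.02,0],[0,0,0,0],[0,0,0,0]]]}}

```text
time: 16.27
tool_pos: [0.6579, -0.0802, 0.2173]
ee_rot: [-0.001, 0.773, 0.634, -0.001]
ft_force: [0.7, -0.7, -2.2]
grip_width: 0.276
grip_force: 50.2
```

Emit:
{"fn": "send_rows", "kwargs": {"commands": [[[0,0,-0.004,0],[0,0,-0.003,0],[0,0,-0.002,0],[0,0,0,0],[0,0,0,0]]]}}

```text
time: 16.9
tool_pos: [0.6586, -0.0803, 0.211]
ee_rot: [0.001, 0.773, 0.634, 0.001]
ft_force: [-2.8, 0.8, 5.6]
grip_width: 0.272
grip_force: 51.4
```

Emit:
{"fn": "send_rows", "kwargs": {"commands": [[[0,0,0,0],[0,0,0,0],[-0.004,0.0008,-0.003,0],[-0.005,0.001,-0.004,0],[-0.005,0.001,-0.004,0],[-0.005,0.001,-0.004,0],[-0.005,0.001,-0.004,0],[0,0,0,0],[0,0,0,0]]], "hand": 0.46, "grip_force": 20}}

```text
time: 18.02
tool_pos: [0.635, -0.0756, 0.1908]
ee_rot: [0.001, 0.773, 0.634, 0.001]
ft_force: [-0.3, 1.0, 4.0]
grip_width: 0.462
grip_force: 1.6
```

```bash
cat > flat.py <<'E'
from workcell import *
from h import *
for n in("scene","top"):
    L=loc(world(snapshot(n)))
    for lo,hi in((-18,12),(-98,-70)):
        t=L[(L[...,0]>-20)&(L[...,0]<228)&(L[...,1]>lo)&(L[...,1]<hi)&(L[...,2]>17)&(L[...,2]<27)]
        if len(t)>9: print(n,lo,len(t),np.percentile(t[:,0],[3,50,97]).round(),np.percentile(t[:,1],[2,98]).round(),t[:,2].mean().round(1),np.polyfit(t[:,0],t[:,2],1)[0].round(3))
E
python3 flat.py
```

```text
scene -18 90 [175. 191. 204.] [-16.  11.] 21.5 -0.014
```

Flat again, foot at 175–204 mm. Wiping the second lane.

Emit:
{"fn": "send_rows", "kwargs": {"commands": [[[-0.0044,0.0009,-0.002,0],[-0.0084,0.0017,-0.0038,0],[-0.0084,0.0017,-0.0038,0],[-0.0084,0.0017,-0.0038,0],[-0.0084,0.0017,-0.0038,0],[-0.0084,0.0017,-0.0038,0],[-0.0084,0.0017,-0.0038,0],[-0.0084,0.0017,-0.0038,0],[-0.0084,0.0017,-0.0038,0],[-0.0084,0.0017,-0.0038,0],[-0.0084,0.0017,-0.0038,0],[-0.0084,0.0017,-0.0038,0],[-0.0084,0.0017,-0.0038,0],[-0.0084,0.0017,-0.0038,0],[-0.0084,0.0017,-0.0038,0],[-0.0084,0.0017,-0.0038,0],[-0.0084,0.0017,-0.0038,0],[0,0,0,0]]]}}

```text
time: 20.38
tool_pos: [0.4935, -0.0469, 0.1263]
ee_rot: [-0.001, 0.773, 0.634, -0.001]
ft_force: [-1.7, 0.7, 2.6]
grip_width: 0.46
grip_force: 2.0
```

```bash
python3 flat.py
```

```text
scene -18 70 [19. 34. 47.] [-15.  11.] 21.4 -0.011
```

Emit:
{"fn": "send_rows", "kwargs": {"commands": [[[-0.0065,0.0013,-0.003,0],[-0.0065,0.0013,-0.003,0],[-0.0065,0.0013,-0.003,0],[-0.0065,0.0013,-0.003,0],[0,0,0,0],[0,0,0,0]]]}}

```text
time: 21.22
tool_pos: [0.4682, -0.0419, 0.1147]
ee_rot: [-0.001, 0.773, 0.634, -0.001]
ft_force: [-2.9, 0.2, 2.4]
grip_width: 0.464
grip_force: 1.5
```

Emit:
{"fn": "send_rows", "kwargs": {"commands": [[[0,0,0.002,0],[0.002,0,0.004,0],[0.002,0,0.004,0],[0,0,0.004,0],[0,0,0.004,0],[0,0,0.01,0],[0,0,0.03,0],[0,0,0.03,0],[0,0,0.03,0],[0,0,0.02,0],[0,0,0,0],[0,0,0,0]]], "hand": 0, "grip_force": 50}}

```text
time: 22.72
tool_pos: [0.4731, -0.0421, 0.2523]
ee_rot: [-0.001, 0.773, 0.634, -0.0]
ft_force: [0.0, 0.2, -3.7]
grip_width: 0.271
grip_force: 49.9
```

```bash
python3 look.py p6; python3 -c "
from workcell import *;print(observe()['tool_pos'])"
```

```text
[ 0.47287492 -0.04203791  0.25190438]
```

View pics/p6.png

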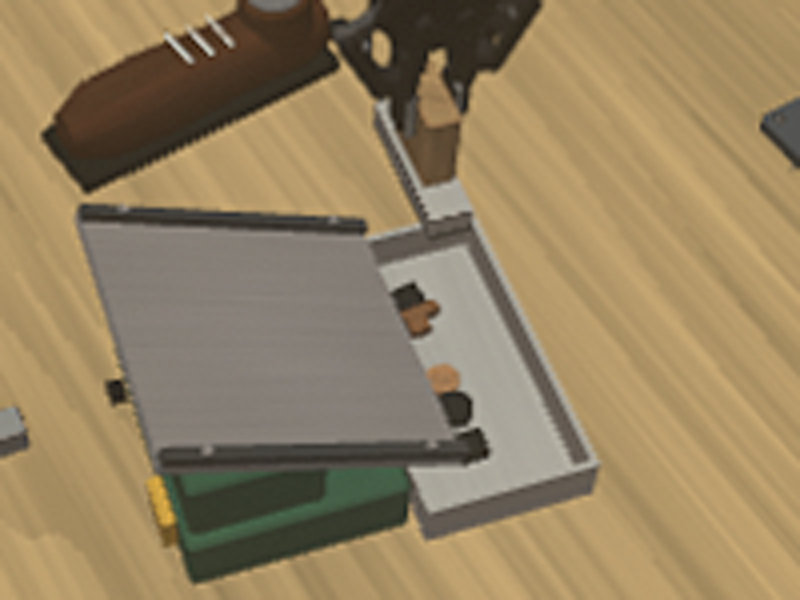

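The plate is clear. All five chips are in the tray: black oblong at (408, 293), L at (420, 318), cork at (443, 378), black disc at (455, 408) and black square at (475, 445). I'm returning the scraper to the mat.

Emit:
{"fn": "send_rows", "kwargs": {"commands": [[[-0.0005,0.0333,0,-0.5],[-0.0005,0.0333,0,-0.5],[-0.0005,0.0333,0,-0.5],[-0.0005,0.0333,0,-0.5],[-0.0005,0.0333,0,-0.5],[-0.0005,0.0333,0,-0.5],[-0.0005,0.0333,0,-0.5],[-0.0005,0.0333,0,-0.5],[-0.0005,0.0333,0,-0.5],[-0.0005,0.0333,0,-0.5],[-0.0005,0.0333,0,0],[-0.0005,0.0333,0,0],[0,0,-0.04,0],[0,0,-0.05,0],[0,0,-0.05,0],[0,0,-0.03,0],[0,0,0,0],[0,0,0,0]]]}}

```text
time: 25.02
tool_pos: [0.4678, 0.3576, 0.084]
ee_rot: [0.0, 0.8, 0.6, 0.0]
ft_force: [-0.2, 0.9, -2.1]
grip_width: 0.269
grip_force: 49.7
```

Run:
```python
from workcell import *
from h import *
P=world(snapshot("scene"));X,Y,Z=np.moveaxis(P,-1,0)
m=(X>.38)&(X<.55)&(Y>.385)&(Y<.45)&(Z>.02)&(Z<.06)
t=P[m];print(len(t),rect(t),t.max(0)); h=t[t[:,2]>.025]
A=np.c_[h[:,:2],np.ones(len(h))];print(np.percentile(h[:,2],[10,50,90]))
print(observe()["tool_pos"])
```

```text
182 (array([482.2, 398.4]), array([28.4, 31.9]), 75.3) [0.50015587 0.41529819 0.05923545]
[0.03921047 0.05203267 0.05577128]
[0.46863234 0.35806609 0.08523041]
```

Emit:
{"fn": "send_rows", "kwargs": {"commands": [[[0,0,-0.012,0],[0,0,-0.008,0],[0,0,-0.003,0],[0,0,0,0],[0,0,0,0]]]}}

```text
time: 25.7
tool_pos: [0.4677, 0.3575, 0.0605]
ee_rot: [0.0, 0.8, 0.6, 0.0]
ft_force: [0.2, 0.5, -3.0]
grip_width: 0.27
grip_force: 49.7
```

Emit:
{"fn": "send_rows", "kwargs": {"commands": [[[0,0,-0.002,0],[0,0,0,0],[0,0,0,0]]]}}

```text
time: 26.08
tool_pos: [0.4675, 0.3574, 0.0584]
ee_rot: [0.0, 0.8, 0.6, 0.0]
ft_force: [1.0, 0.0, -2.7]
grip_width: 0.274
grip_force: 49.7
```

Emit:
{"fn": "send_rows", "kwargs": {"commands": [[[0,0,-0.0015,0],[0,0,0,0],[0,0,0,0]]]}}

```text
time: 26.45
tool_pos: [0.4678, 0.3576, 0.058]
ee_rot: [0.0, 0.8, 0.6, 0.001]
ft_force: [-2.3, -1.2, 4.0]
grip_width: 0.274
grip_force: 50.8
```

Contact with the mat. Releasing and withdrawing.

Emit:
{"fn": "send_rows", "kwargs": {"commands": [[[0,0,0,0],[0,0,0,0],[0,0,0,0],[0,0,0,0],[0,0,0,0],[0,0,0,0],[0,0,0.02,0],[0,0,0.04,0],[0,0,0.05,0],[0,0,0.05,0],[0,-0.03,0.03,0],[-0.01,-0.05,0,0],[-0.01,-0.05,0,0],[-0.01,-0.05,0,0],[0,-0.05,0,0],[0,0,0,0],[0,0,0,0]]], "hand": 1}}

```text
time: 28.58
tool_pos: [0.4377, 0.1276, 0.247]
ee_rot: [-0.0, 0.801, 0.599, 0.0]
ft_force: [1.1, -1.0, -0.5]
grip_width: 1.002
grip_force: 0.0
```

Run:
```python
from workcell import *
import cv2
s=snapshot("scene"); cv2.imwrite("pics/end.png",cv2.resize(s["frame"],(800,600)))
from h import *
P=world(s);X,Y,Z=np.moveaxis(P,-1,0)
r=(X>.38)&(X<.55)&(Y>.25)&(Y<.46)
for lo,hi in((.02,.035),(.07,.11)): t=P[r&(Z>lo)&(Z<hi)];print(rect(t),np.percentile(t[:,2],[5,50,90]))
```

```text
(array([470.3, 358.8]), array([113.1,  30.9]), 73.4) [0.02207206 0.02729781 0.03013495]
(array([470.1, 358.6]), array([62.9, 24.7]), 72.7) [0.07294834 0.08672181 0.08970718]
```

View pics/end.png

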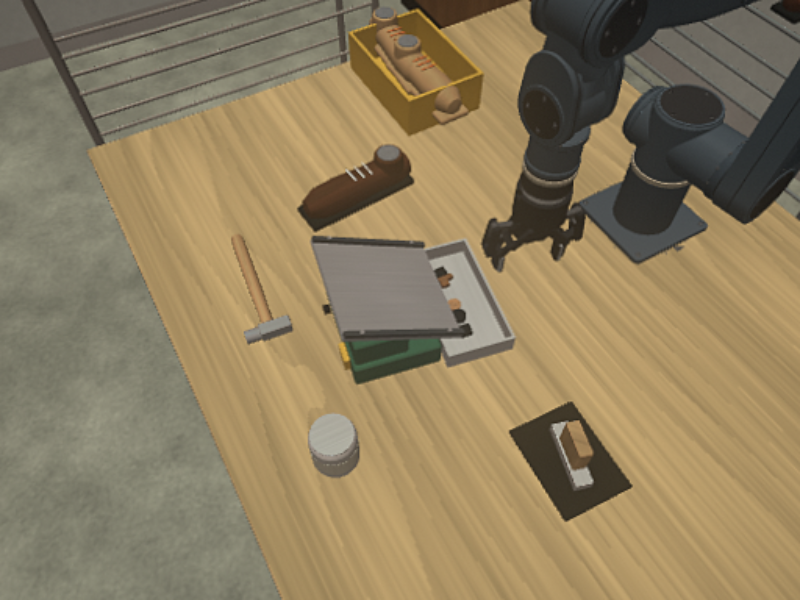

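The scraper stands upright on the mat at (572, 455), and the chips are in the tray around (450, 300). The shoe, tin and hammer haven't moved. Handing in.

```bash
python3 -c "
from workcell import *;print(close_job())"
```

```text
the job is handed in; nothing more can be done
None
```

Done and handed in at about 29 s: all five chips are in the tray, the scraper is standing upright on its mat, and the shoe, tin and hammer haven't moved.

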